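# Crank the lift stage up to the reader's ledge

### The job

Fit the loose crank onto the lift stage's square drive shaft, feeling for the right angle rather than forcing it, until it sits fully home. Then wind the stage up with the crank until its deck, with the tube rack still standing on it, is level with the reader's loading ledge; let go and leave the crank on the shaft. Handle it gently and leave the spare rack, mouse and cardboard tray where they are.

Things in the scene. Friction and masses are not known exactly. Their poses are not given: they have to be found in the camera images.
- crank: Loose steel crank, 0.33 kg, balanced, standing on its hub. Origin: centre of the hub's underside; z up, x along the arm to the grip. Hub 36 mm square, 26 mm high, bored square from below: 19.6 mm across flats, sides along x and y, 26 mm deep. Arm on top 20 mm wide, z 26 to 38 mm, x -42 to +84 mm; round counterweight, radius 16 mm, at x -40 mm, up to z 45 mm.
- boss_mid (a point): Middle of the crank's boss, for lifting it from above: a 24 mm square block, sides along the crank's x and y, 30 mm high, standing on the arm straight above the hub (z 38 to 68 mm in the crank's frame; this point at z 53 mm).
- grip_mid (a point): Middle of the crank's black upright grip, a sleeve of 24 mm diameter, 55 mm high (z 40 to 95 mm in the crank's frame, this point at 67.5 mm), 70 mm from the crank's axis. It spins freely on its pin, so a gripper can hold it firmly and keep its own orientation while carrying it round.
- jack: Fixed lift stage. Origin on the bench under the vertical drive shaft; z up, y from shaft to deck. White drive box 90 x 90 x 50 mm round the shaft. Deck: steel plate 130 (x) x 150 (y) x 10 mm centred at y 190 mm, top 45 mm above the bench at the start. Clockwise from above raises it 20 mm a turn. The screw turns stiffly (0.15 N m, 2 to 3 N at the grip) and stays where it is left.
- shaft_seat (a point): Centre of the top of the round steel collar (38 mm wide, 55 mm above the bench) on which the crank's hub sits when fully home; axes as the jack's. From it rises the shaft: first an 18 mm square, 14 mm high with a sharp flat top, then a round pilot. More than about 6 degrees off the right angle the hub stops 14 mm above the collar.
- shaft_tip (a point): Top of the shaft, 24 mm above the collar: a round pilot 17.6 mm thick and 10 mm high, its upper 6 mm tapering to 10 mm. Axes as the jack's. The angle of the square below is not measured, differs each time and does not line up with the jack's axes. The drive has 80 degrees of slack, over which the square turns with some drag (0.12 N m) before it turns the screw.
- deck_edge (a point): On the top face of the lift deck, middle of its edge next to the reader's ledge. Moves up and down with the deck.
- ledge_edge (a point): On the top face of the reader's white loading ledge, middle of its edge next to the deck (7 mm gap). 22 to 40 mm above the deck at the start.
- rack: Grey tube rack 100 x 76 x 36 mm with twelve capped tubes standing up to 76 mm above its underside, standing on the deck. Origin: centre of its underside, z up.
- spare_rack: Bystander: grey tube rack 124 x 52 mm, 76 mm high with its tubes, on the bench. Origin: centre of its underside.
- mouse: Bystander: white computer mouse 105 x 58 x 31 mm on a round pad. Origin: centre of its underside.
- tray: Bystander: open cardboard tray 150 x 120 x 45 mm. Origin: centre of its underside.
Mind the look-alikes: they are no part of the job. What is shaped like the rack but black is not meant.

How it is judged (in metres and radians):
On the way, in this order (a step that is already met when the one before it is completed fails the run):
1. the crank sits fully home on the drive shaft, within 3 mm of the collar, upright (z of crank in the frame of shaft_seat below 0.003 m and horizontal distance between crank and shaft_seat below 0.004 m and angle between crank's own z axis and vertical below 0.12 rad), for 0.2 s.
2. the deck is within 2.5 mm of the ledge's height (z of deck_edge in the frame of ledge_edge between -0.0025 and 0.0025 m), for 0.2 s.
At the end, for the whole second after the job is handed in: The deck is level with the ledge within 2.5 mm, the rack stands upright on the deck, and the crank rests on the shaft within 5 mm of fully home, let go and still (all of step 2 and z of crank in the frame of shaft_seat below 0.005 m and horizontal distance between crank and shaft_seat below 0.005 m and angle between rack's own z axis and vertical below 0.1 rad and z of rack in the frame of deck_edge between -0.004 and 0.006 m and linear speed of crank below 0.03 m/s); the robot touches nothing.
It fails at once if the crank is forced down with more than 40 N while it is not yet home (over 5 mm above the collar) (contact force between crank and jack above 40 N and z of crank in the frame of shaft_seat above 0.005 m).
It fails at once if the crank is forced against the lift stage with more than 80 N (contact force between crank and jack above 80 N).
It fails at once if the rack on the deck is tipped (angle between rack's own z axis and vertical above 0.2 rad).
It fails at once if the robot touches the rack on the deck (contact force between the arm and rack above 3 N).
It fails at once if the spare rack, mouse or tray is moved by more than 20 mm (distance of any of spare_rack, mouse, tray from where it was at the start of the episode above 0.02 m).
It also fails if it takes over 72 s, if anything falls off the work surface, if the arm or the gripper's body presses on something with over 40 N, if the wrist force passes 120 N, or if a joint passes its speed limit or range.

### The arm

A 6-joint arm with a two-finger parallel gripper is mounted at the origin on the work surface. World frame = base frame: x ahead of the robot, y to its left, z up, the work surface at z = 0. Lengths are in mm, angles in rad, forces in N, time in s.
With the tool pointing down it reaches from about 300 to 850 mm from the base axis. Payload 4.2 kg.
Tool frame: the origin (TCP) lies on the front face of the gripper's body, between the roots of the fingers; the fingertips stand arm.tip_extent ahead of it and the grasp point (between the pads) lies 60 mm ahead of it (arm.tip_extent is the distance from the TCP to the fingertips, in mm); x points along the fingers, z is the direction in which the jaws open and shut, and the axes are right-handed (so a half turn about x gives the same grasp; the last joint's range is limited). The gripper opens to 91 mm and grips with 3 to 60 N. Pads are 32 mm wide; open, the fingers measure 118 mm over their backs; the gripper's body (76 mm by 178 mm) begins 60 mm behind the grasp point.
Start: joints at [-1.311, 0.32, 1.565, -0, 1.257, -0.02], TCP at [158.795, -552.647, 292.276] pointing down, gripper open.
Joint ranges: [-3.11, 3.11], [-0.84, 2.01], [0.21, 2.61], [-1.34, 4.49], [0.05, 2.63], [-2.56, 2.56]. Speed limits (rad/s): [2.57, 2.57, 3.14, 3.14, 3.14, 3.14].

### API

Orientations are given as a unit quaternion [w, x, y, z].
In Python, from plant import arm, imaging, ticket gives the robot as it stands.
- The arm moves only by the shell command python3 -m crank 'ROWS' [FORCE]. ROWS is JSON, a list that holds one entry, the list of rows, each a list of 7 numbers: the shift along the world's x, y, z in mm, then the turn, a rotation vector about the world's x, y, z in rad, then the closure, from 0 (fully open) to 1 (shut). A call has 1 to 8 rows; each row shifts and turns the commanded pose from where the row before left it; what a row does not reach is not made up. A row lasts 1/12 s, in which the tool goes at most 41.7 mm and 7.16 degrees, less where a joint would pass 70% of its speed; a pose out of reach is approached as far as the arm can. A call is refused whole if a number of a shift passes 41.7 or a number of a turn 0.125, either way. A call with a gripper value outside its range is refused whole. The fingers move at their own pace and stop on an object; FORCE is the grip in N (left out, the last holds). Time passes only in rows, so rows that do not move let the fingers close. It gives the time, the measured TCP pose, the force and the opening at its end, in the units of the state.
- arm.sense(): the state, without advancing time (a new reading comes with each control period).
- imaging.grab_frame(name): name is "scene" or "top"; returns a dict with "frame" (384x512x3 uint8, red, green, blue), "fx", "fy", "cx", "cy" (pixels), "extrinsics" (4x4, takes a point from world to camera coordinates). Camera axes: x right, y down, z forward; pixel columns grow to the right and rows downward; lengths in mm; the calibration is good to about 2 mm. A picture is of the moment at which its call begins. There is no depth.
- ticket.sign_off(): hands the job in, once; it reports no verdict.
The state is a dict: "time": time; "joint_positions": joint angles; "dq": joint speeds; "joint_efforts": joint torques, N m; "tool_pos": TCP position; "tcp_rot": TCP orientation; "force": force on the tool from outside, world axes, zero at the start; "torque": the same for the moment, N m; "opening": finger opening in mm.
Only numpy, scipy, OpenCV 4.12 (cv2) and the standard library are available. Lean on these libraries where they do the work, as an engineer would, in place of code of your own. Each camera call takes 0.05 s, during which the arm holds its last target. There are 200 camera calls.

## Working session

There is one attempt and no reset: what is moved stays moved. The work goes in short steps, Python scripts to look and compute and a shell command to move; the robot and the scene stay as the last step left them, time stands still between calls to the robot, and variables do not carry over. Pictures are saved under pics/ and viewed, about 8 in all and at most 12, crops included, and the job is handed in when it is done.

```bash
mkdir -p pics; ls
cat > h.py <<'E'
import numpy as np, cv2
from plant import arm, imaging, ticket
def grab(n,tag):
    d=imaging.grab_frame(n); cv2.imwrite(f'pics/{tag}.png',d['frame'][:,:,::-1]); np.savez(f'pics/{tag}.npz',**{k:np.array(v) for k,v in d.items()}); return d
def load(tag): return np.load(f'pics/{tag}.npz')
def ray(d,u,v,z):
    E=np.array(d['extrinsics']);R,t=E[:3,:3],E[:3,3];c=-R.T@t
    r=R.T@np.array([(u-d['cx'])/d['fx'],(v-d['cy'])/d['fy'],1]);return c+r*(z-c[2])/r[2]
def proj(d,p):
    E=np.array(d['extrinsics']);q=E[:3,:3]@np.array(p)+E[:3,3];return d['fx']*q[0]/q[2]+d['cx'],d['fy']*q[1]/q[2]+d['cy']
E
python3 - <<'E'
from h import *
for n in('scene','top'):
    d=grab(n,n+'0');E=d['extrinsics'];print(n,d['fx'],d['cx'],d['cy'],-E[:3,:3].T@E[:3,3],E[:3,:3].round(3).tolist())
s=arm.sense();print(s,arm.tip_extent)
a=cv2.imread('pics/scene0.png');b=cv2.imread('pics/top0.png')
cv2.imwrite('pics/scene0b.png',cv2.resize(a,(800,600)));cv2.imwrite('pics/top0b.png',cv2.resize(b,(800,600)))
E
```

```text
pics
scene 486.2629256721875 256.0578502707008 199.8416684742166 [1480.17804287 -433.09523113 1066.62673669] [[0.361, 0.933, 0.012], [0.655, -0.244, -0.716], [-0.664, 0.266, -0.698]]
top 466.21384227445577 251.70488833805226 192.8094145391981 [ 358.02568468  -40.07025467 1476.23232456] [[0.012, -1.0, 0.011], [-0.99, -0.014, -0.142], [0.142, -0.009, -0.99]]
{'time': 0.1, 'joint_positions': array([-1.31100075e+00,  3.20250007e-01,  1.56552710e+00, -4.17704175e-05,
        1.25739610e+00, -1.99667392e-02]), 'dq': array([ 0.00055905, -0.00110847, -0.00190929,  0.00183361,  0.00022026,
        0.00081628]), 'joint_efforts': array([ 4.67565424e-04, -4.13330913e+01, -2.32509488e+01,  7.28379842e-02,
        4.22287197e-02, -6.21620438e-05]), 'tool_pos': array([ 158.70193238, -552.3391002 ,  291.50321782]), 'tcp_rot': array([ 0.56438333,  0.42573377,  0.56527981, -0.42506581]), 'force': array([ 0.45190766, -0.26658579, -0.56344295]), 'torque': array([ 0.05561009, -0.00181438,  0.07005993]), 'opening': 91.35449740564539} 78.3
```

View pics/scene0b.png

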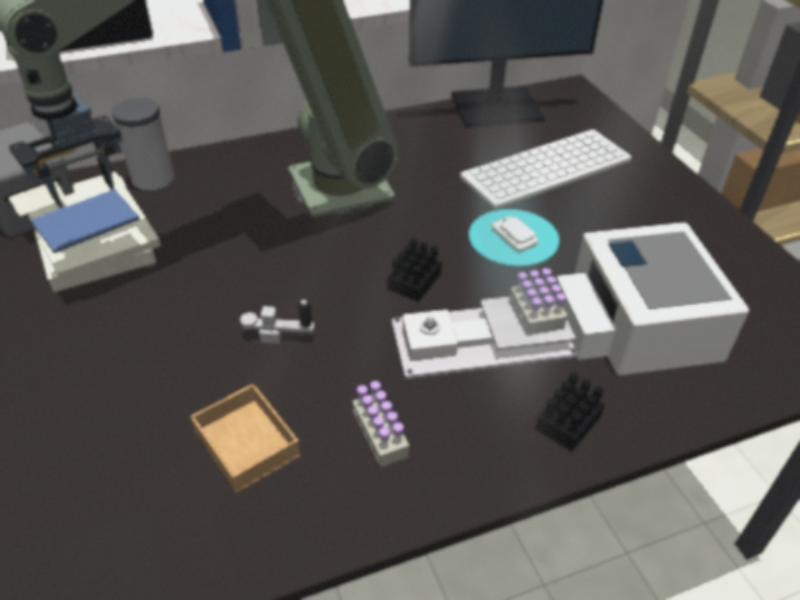

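View pics/top0b.png

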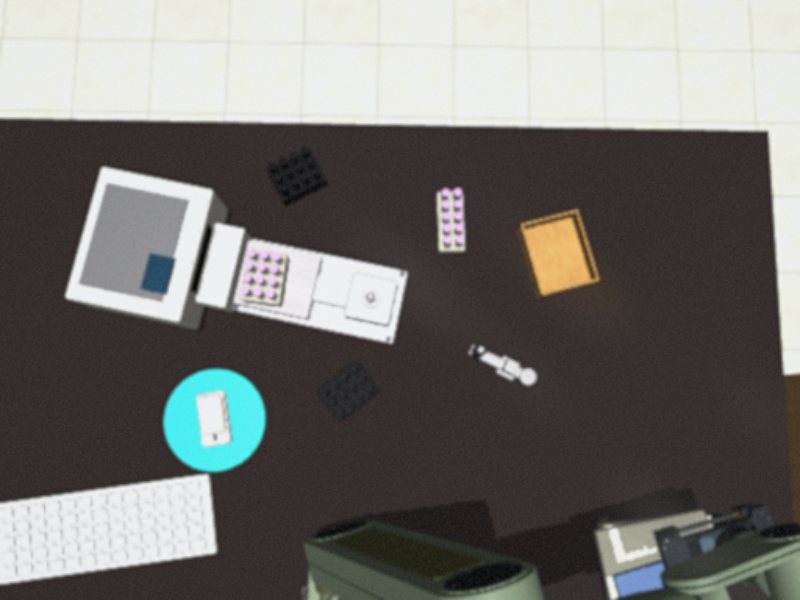

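The scene view shows the crank at about (278,322) and the shaft at (430,325). In the top view the crank is at (510,367), with the grip at upper left (475,350), and the shaft is at (370,297); the ledge is at the left. I'll zoom in for exact points.

Run:
```python
import cv2,numpy as np
t=cv2.imread('pics/top0.png');s=cv2.imread('pics/scene0.png')
f=lambda im,x,y,w,h,k:cv2.resize(im[y:y+h,x:x+w],None,fx=k,fy=k,interpolation=cv2.INTER_CUBIC)
# each 400x300, 
o=np.vstack([np.hstack([f(t,290,210,64,48,6.25),f(t,205,165,64,48,6.25)]),np.hstack([f(s,145,180,64,48,6.25),f(s,245,190,64,48,6.25)])])
cv2.imwrite('pics/m1.png',o)
```

```text
(no output)
```

View pics/m1.png

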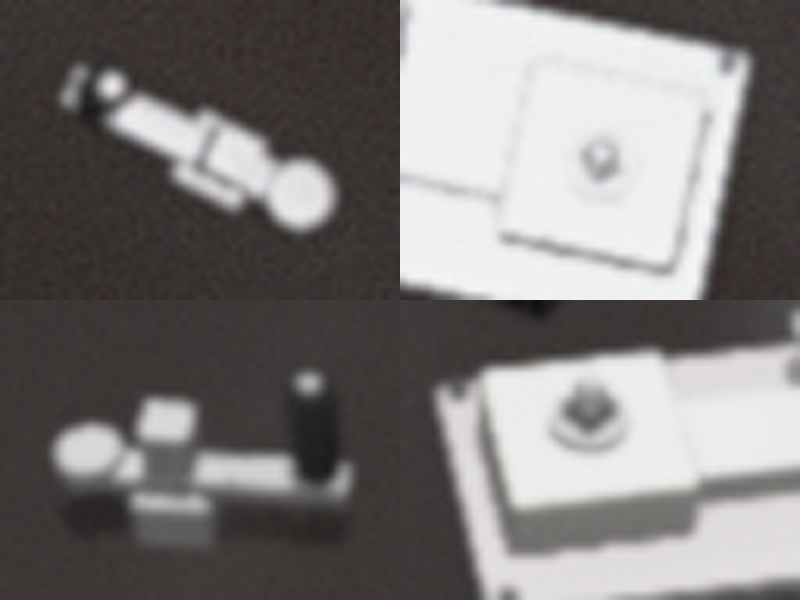

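Crops: top view has the boss top at (328,234), grip top at (308,223.5), counterweight at (338,241) and shaft tip at (237,190.5). Scene view has the boss at (172,199), grip at (194,193) and shaft tip at (275.5,203.5).

Run:
```python
from h import *
t=load('top0');s=load('scene0')
c=lambda x,y,ox,oy:(ox+(x+.5)/6.25-.5,oy+(y+.5)/6.25-.5)
T=lambda x,y:c(x,y,290,210) ; TB=lambda x,y:c(x-400,y,205,165); S=lambda x,y:c(x,y-300,145,180); SB=lambda x,y:c(x-400,y-300,245,190)
for n,a,b,z in [('boss',T(237,153),S(168,420),68),('grip',T(112,85),S(308,383),95),('cw',T(300,194),S(85,447),45),('tip',TB(600,157),SB(592,386),79),('box',TB(605,166),SB(590,430),50)]:
    A=ray(t,*a,z);B=ray(s,*b,z);
    P=lambda d:np.diag([1,1,1])@np.array([[d['fx'],0,d['cx']],[0,d['fy'],d['cy']],[0,0,1]])@d['extrinsics'][:3]
    X=cv2.triangulatePoints(P(t),P(s),np.array(a),np.array(b));print(n,A.round(1),B.round(1),(X[:3]/X[3]).ravel().round(1))
bt=[ray(t,*TB(*p),50) for p in[(535,62),(712,95),(672,270),(500,238)]]
bs=[ray(s,*SB(*p),50) for p in[(485,370),(660,352),(697,487),(520,507)]]
print(np.round(bt,1).tolist(),np.mean(bt,0));print(np.round(bs,1).tolist(),np.mean(bs,0))
# ledge/deck points at z
from scipy.spatial.transform import Rotation as R
q=arm.sense()['tcp_rot'];print(R.from_quat(q,scalar_first=True).as_matrix().round(3))
```

```text
boss [ 437.3 -283.7   68. ] [ 439.2 -284.3   68. ] [ 437.4 -284.1   66.2]
grip [ 467.2 -219.9   95. ] [ 465.9 -221.7   95. ] [ 466.9 -220.9   95.5]
cw [ 418.9 -318.4   45. ] [ 419.5 -322.4   45. ] [ 418.6 -320.6   43.3]
tip [567.2  -7.3  79. ] [573.5 -10.3  79. ] [568.   -7.4  72.8]
box [567.   -9.2  50. ] [573.7 -10.1  50. ] [568.2  -8.3  44.1]
[[618.8, 26.5, 50.0], [603.4, -61.7, 50.0], [515.8, -43.0, 50.0], [530.5, 41.9, 50.0]] [567.09776595  -9.07008598  50.        ]
[[519.0, -41.6, 50.0], [536.9, 41.8, 50.0], [624.8, 21.9, 50.0], [608.0, -59.2, 50.0]] [572.17074384  -9.2851454   50.        ]
[[-0.     0.961  0.276]
 [ 0.002  0.276 -0.961]
 [-1.    -0.    -0.002]]
```

```bash
python3 -m crank '[[[34.9,33.5,-11,0,0,0.1065,0],[34.9,33.5,-11,0,0,0.1065,0],[34.9,33.5,-11,0,0,0.1065,0],[34.9,33.5,-11,0,0,0.1065,0],[34.9,33.5,-11,0,0,0.1065,0],[34.9,33.5,-11,0,0,0.1065,0],[34.9,33.5,-11,0,0,0.1065,0],[34.9,33.5,-11,0,0,0.1065,0]]]' 15
python3 -m crank '[[[0,0,0,0,0,0,0.4],[0,0,0,0,0,0,0.4],[0,0,0,0,0,0,0.4],[0,0,0,0,0,0,0.4]]]'
python3 - <<'E'
from h import *
from scipy.spatial.transform import Rotation as R
s=arm.sense();m=R.from_quat(s['tcp_rot'],scalar_first=True).as_matrix();print(m.round(3),np.degrees(np.arctan2(m[1,2],m[0,2])))
t=grab('top','t1');f=t['frame'][:,:,::-1]
sc=grab('scene','s1');g=sc['frame'][:,:,::-1]
k=lambda im,x,y,w,h,q:cv2.resize(im[y:y+h,x:x+w],None,fx=q,fy=q,interpolation=cv2.INTER_CUBIC)
cv2.imwrite('pics/m2.png',np.hstack([k(f,270,180,100,120,4),k(g,130,110,100,120,4)]))
E
```

```text
time: 0.77
tool_pos: [394.2, -325.8, 217.8]
tcp_rot: [0.69, 0.152, 0.691, -0.152]
force: [0.4, 0.3, -0.7]
opening: 91.2
time: 1.1
tool_pos: [392.6, -328.5, 218.6]
tcp_rot: [0.69, 0.154, 0.69, -0.155]
force: [-1.0, -0.3, -0.3]
opening: 67.5
[[ 0.     0.427  0.904]
 [-0.001  0.904 -0.427]
 [-1.    -0.     0.   ]] -25.257428119934016
```

View pics/m2.png

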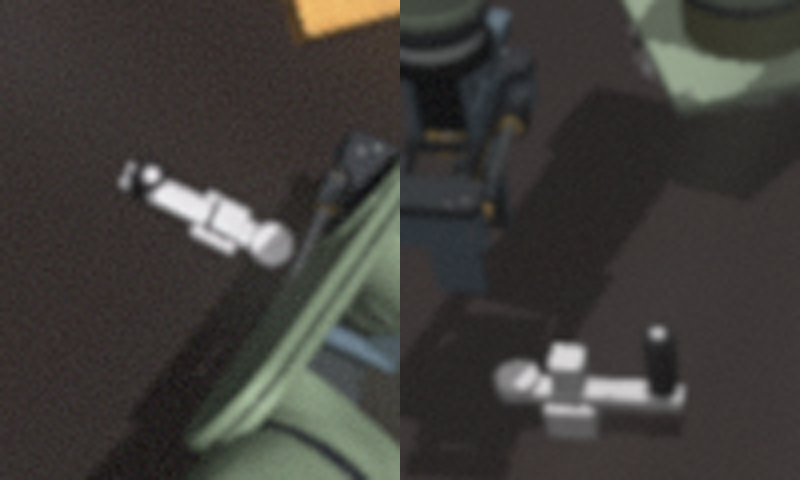

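The picture shows the gripper about 60 mm short of the crank (the rows were speed-limited), with the crank undisturbed. The jaw angle is already right. Now over the boss and down.

```bash
python3 -m crank '[[[22.7,22.2,-10,0,0,0,0.4],[22.7,22.2,-10,0,0,0,0.4],[0,0,-20,0,0,0,0.4],[0,0,-20,0,0,0,0.4],[0,0,-20,0,0,0,0.4],[0,0,-15,0,0,0,0.4],[0,0,0,0,0,0,0.4],[0,0,0,0,0,0,0.4]]]'
python3 - <<'E'
from h import *
grab('top','t2')
sc=grab('scene','s2');g=sc['frame'][:,:,::-1]
cv2.imwrite('pics/m3.png',cv2.resize(g[100:220,110:250],None,fx=5,fy=5,interpolation=cv2.INTER_CUBIC))
print(arm.sense()['tool_pos'])
E
```

```text
time: 1.87
tool_pos: [438.0, -283.9, 123.2]
tcp_rot: [0.69, 0.155, 0.69, -0.154]
force: [0.6, 0.1, -0.1]
opening: 54.9
[ 439.00342087 -284.16592265  124.49426073]
```

View pics/m3.png

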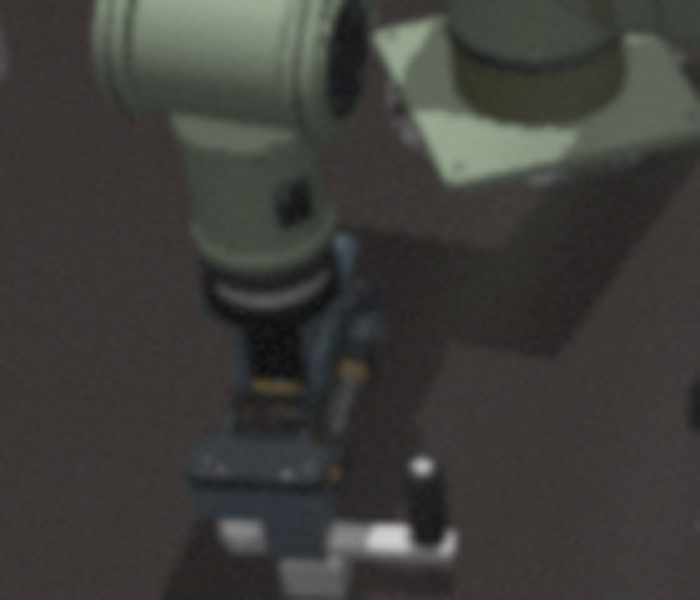

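The gripper straddles the boss, at scene pixel (162,202), with the jaws across the arm. Down 8 mm and close.

```bash
python3 -m crank '[[[0,0,-8,0,0,0,0.4],[0,0,0,0,0,0,0.6],[0,0,0,0,0,0,0.8],[0,0,0,0,0,0,1],[0,0,0,0,0,0,1],[0,0,0,0,0,0,1],[0,0,0,0,0,0,1],[0,0,0,0,0,0,1]]]' 25
python3 - <<'E'
from plant import arm
print(arm.sense())
E
```

```text
time: 2.63
tool_pos: [438.9, -283.2, 115.6]
tcp_rot: [0.69, 0.154, 0.69, -0.154]
force: [-0.1, -0.4, 0.7]
opening: 23.7
{'time': 2.6333, 'joint_positions': array([-5.95128353e-01,  4.17752279e-01,  1.92263955e+00,  7.45149154e-05,
        8.00414013e-01, -1.56212857e-01]), 'dq': array([-0.00080613,  0.00062945,  0.00045653,  0.00191472,  0.00027138,
        0.00063073]), 'joint_efforts': array([-8.74361512e-02, -3.96847415e+01, -1.63688475e+01,  6.24288776e-03,
        1.41484151e-01, -5.08363388e-03]), 'tool_pos': array([ 438.91841688, -283.24737122,  115.57943155]), 'tcp_rot': array([ 0.69040895,  0.15387085,  0.68987751, -0.15403979]), 'force': array([-0.10645064, -0.38932144,  0.658668  ]), 'torque': array([-0.06465318, -0.09619307,  0.00242606]), 'opening': 23.729406788110996}
```

Held (23.7 mm opening). Lifting and carrying it over the shaft, turning towards about 20 deg yaw, my visual guess of the square.

```bash
python3 -m crank '[[[0,0,20,0,0,0,1],[0,0,30,0,0,0,1],[0,0,30,0,0,0,1],[0,0,30,0,0,0,1],[10,20,10,0,0,-0.06,1],[10,20,0,0,0,-0.06,1],[10,20,0,0,0,-0.06,1],[10,20,0,0,0,-0.06,1]]]'
python3 -m crank '[[[10,20,0,0,0,-0.06,1],[10,20,0,0,0,-0.06,1],[10,20,0,0,0,-0.06,1],[10,20,0,0,0,-0.06,1],[10,20,0,0,0,-0.06,1],[10,20,0,0,0,-0.06,1],[10,20,0,0,0,-0.06,1],[0,0,0,0,0,0,1]]]'
python3 - <<'E'
from h import *
from scipy.spatial.transform import Rotation as R
s=arm.sense();m=R.from_quat(s['tcp_rot'],scalar_first=True).as_matrix();print(s['tool_pos'],s['force'],s['torque'],np.degrees(np.arctan2(m[1,2],m[0,2])))
E
```

```text
time: 3.3
tool_pos: [478.4, -202.1, 235.0]
tcp_rot: [0.666, 0.237, 0.667, -0.237]
force: [-0.3, 0.4, -3.2]
opening: 24.0
time: 3.97
tool_pos: [549.8, -60.0, 234.5]
tcp_rot: [0.603, 0.37, 0.604, -0.368]
force: [-0.1, -0.5, -3.0]
opening: 23.8
[549.78382885 -59.97164744 234.54064313] [-0.06485271 -0.51772363 -2.99010055] [-0.03203855 -0.03235729 -0.00120437] -62.90428746432186
```

```bash
python3 -m crank '[[[7,17,-7,0,0,-0.04,1],[7,17,-6,0,0,-0.04,1],[5.7,17.5,-6,0,0,-0.04,1],[0,0,0,0,0,0,1],[0,0,0,0,0,0,1]]]'
python3 - <<'E'
from h import *
from scipy.spatial.transform import Rotation as R
t=grab('top','t3');f=t['frame'][:,:,::-1]
sc=grab('scene','s3');g=sc['frame'][:,:,::-1]
s=arm.sense();m=R.from_quat(s['tcp_rot'],scalar_first=True).as_matrix();print(s['tool_pos'],s['force'],s['torque'],np.degrees(np.arctan2(m[1,2],m[0,2])))
k=lambda im,x,y,w,h,q:cv2.resize(im[y:y+h,x:x+w],None,fx=q,fy=q,interpolation=cv2.INTER_CUBIC)
cv2.imwrite('pics/m4.png',np.hstack([k(f,205,155,66,100,6),k(g,240,150,66,100,6)]))
E
```

```text
time: 4.38
tool_pos: [567.7, -11.4, 215.3]
tcp_rot: [0.58, 0.403, 0.581, -0.405]
force: [0.2, -0.4, -2.7]
opening: 24.0
[567.9255971  -12.30076978 216.09724609] [-0.26619422 -0.47258702 -2.79104092] [ 0.00908737 -0.04851985  0.00570373] -69.81181955446556
```

View pics/m4.png

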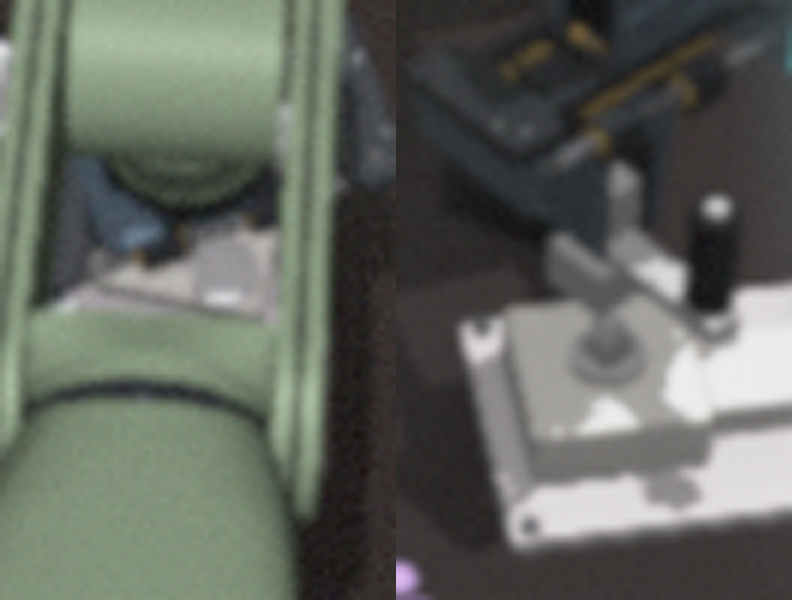

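The scene crop shows the crank above the shaft, with the grip top at (716,205), the lower hub corner near (605,300), and the collar centre near (607,357).

Run:
```python
from h import *
sc=load('s3')
P=lambda p:(lambda u,v:(round((u+.5-240)*6-.5+396),round((v+.5-150)*6-.5)))(*proj(sc,p))
for y in(20,):
    c=np.array([567.8,-11.8,100.5]);a=np.radians(y);M=np.array([[np.cos(a),-np.sin(a),0],[np.sin(a),np.cos(a),0],[0,0,1]])
    print('grip top',P(c+M@[70,0,95]),'hub bottom corners',[P(c+M@[i,j,0]) for i in(-18,18) for j in(-18,18)],'cw',P(c+M@[-40,0,45]))
for x,y in((568,-8.5),(570,-8.5),(573,-9.5)): print((x,y),'tip',P((x,y,79)),'collar',P((x,y,55)),'collar L/R/near',P((x-9,y-17,55)),P((x+9,y+17,55)))
```

```text
grip top (720, 212) hub bottom corners [(551, 280), (607, 247), (602, 321), (658, 286)] cw (551, 170)
(568, -8.5) tip (609, 314) collar (607, 349) collar L/R/near (568, 345) (647, 353)
(570, -8.5) tip (611, 317) collar (609, 352) collar L/R/near (570, 348) (648, 355)
(573, -9.5) tip (611, 321) collar (609, 356) collar L/R/near (570, 353) (649, 360)
```

```bash
python3 -m crank '[[[2,3,-5,0,0,0,1],[0,0,-6,0,0,0,1],[0,0,-5,0,0,0,1],[0,0,0,0,0,0,1],[0,0,0,0,0,0,1]]]'
python3 - <<'E'
from h import *
p=[]
sc=grab('scene','s4');g=sc['frame'][:,:,::-1];p+=[arm.sense()['tool_pos']]
sc=grab('scene','s4b');g=g//2+sc['frame'][:,:,::-1]//2;p+=[arm.sense()['tool_pos']];print(np.round(p,1),arm.sense()['force'])
c=cv2.resize(g[170:230,240:310],None,fx=10,fy=10,interpolation=cv2.INTER_CUBIC)
cv2.imwrite('pics/m5.png',np.clip(c.astype(float)*1.3+10,0,255).astype('uint8'))
P=lambda p:(lambda u,v:(round((u+.5-240)*10-.5),round((v+.5-170)*10-.5)))(*proj(sc,p))
c=np.array([*p[1][:2],p[1][2]-115]);a=np.radians(20);M=np.array([[np.cos(a),-np.sin(a),0],[np.sin(a),np.cos(a),0],[0,0,1]])
print('grip',P(c+M@[70,0,95]),'armend',[P(c+M@[84,j,26]) for j in(-10,10)],'hub corners',[P(c+M@[i,j,k]) for k in(0,26) for i,j in((-18,-18),(18,-18),(18,18))])
x,y=570,-8.7;print('collar',P((x,y,55)),P((x-9,y-17,55)),P((x+9,y+17,55)))
E
```

```text
time: 4.9
tool_pos: [570.0, -9.0, 199.8]
tcp_rot: [0.579, 0.405, 0.58, -0.405]
force: [0.7, -0.4, -2.8]
opening: 23.9
[[570.3  -8.9 200.2]
 [570.5  -8.8 200.4]] [-0.22029648 -0.48194279 -3.13547979]
grip (551, 199) armend [(544, 426), (596, 392)] hub corners [(271, 309), (356, 376), (447, 319), (273, 244), (359, 311), (452, 253)]
collar (355, 387) (289, 381) (420, 393)
```

View pics/m5.png

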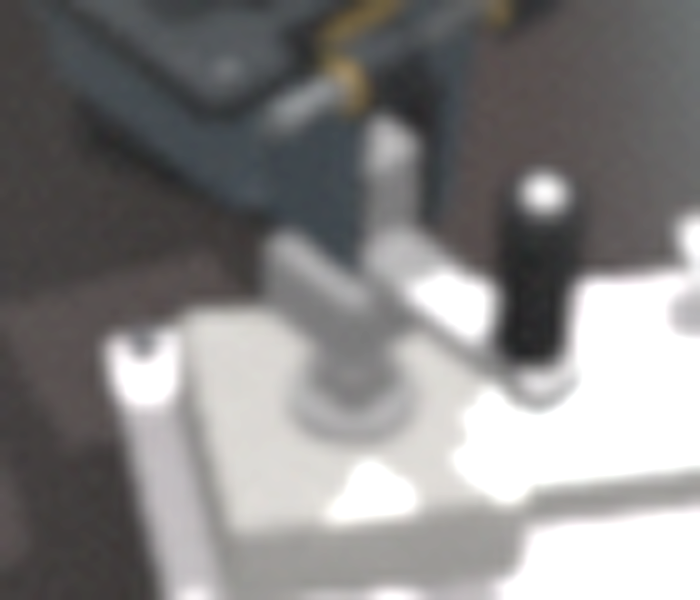

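The crop shows the hub just above the collar. Horizontally they line up (352 against about 350), while depth along x is uncertain by a few mm. The taper allows ±4.8 mm, so I descend by feel.

```bash
python3 -m crank '[[[0.5,0,-2,0,0,0,1],[0,0,-2,0,0,0,1],[0,0,-1.5,0,0,0,1],[0,0,0,0,0,0,1]]]'; python3 -m crank '[[[0,0,-1,0,0,0,1],[0,0,-1,0,0,0,1],[0,0,0,0,0,0,1]]]'; python3 -m crank '[[[0,0,-1,0,0,0,1],[0,0,-1,0,0,0,1],[0,0,0,0,0,0,1]]]'
```

```text
time: 5.33
tool_pos: [570.7, -8.7, 194.5]
tcp_rot: [0.58, 0.405, 0.58, -0.405]
force: [-0.1, -0.4, -2.7]
opening: 24.0
time: 5.58
tool_pos: [570.8, -8.7, 192.7]
tcp_rot: [0.58, 0.405, 0.58, -0.405]
force: [0.6, 0.2, -3.3]
opening: 23.5
time: 5.83
tool_pos: [570.8, -8.7, 190.7]
tcp_rot: [0.58, 0.405, 0.58, -0.405]
force: [-0.3, -0.5, -3.4]
opening: 24.1
```

```bash
python3 -m crank '[[[0,0,-1,0,0,0,1],[0,0,-1,0,0,0,1],[0,0,0,0,0,0,1]]]'; python3 -m crank '[[[0,0,-1,0,0,0,1],[0,0,-1,0,0,0,1],[0,0,0,0,0,0,1]]]'; python3 -m crank '[[[0,0,-1,0,0,0,1],[0,0,0,0,0,0,1],[0,0,0,0,0,0,1]]]'
```

```text
time: 6.08
tool_pos: [570.7, -8.7, 188.7]
tcp_rot: [0.58, 0.405, 0.58, -0.405]
force: [0.6, 0.2, -3.3]
opening: 23.8
time: 6.33
tool_pos: [570.7, -8.7, 186.6]
tcp_rot: [0.58, 0.405, 0.58, -0.405]
force: [0.1, -0.7, -3.1]
opening: 23.4
time: 6.58
tool_pos: [570.9, -8.7, 185.8]
tcp_rot: [0.58, 0.405, 0.58, -0.405]
force: [-0.3, -0.4, -3.6]
opening: 24.0
```

```bash
python3 -m crank '[[[0,0,-1,0,0,0,1],[0,0,0,0,0,0,1],[0,0,0,0,0,0,1]]]'; python3 -m crank '[[[0,0,-1,0,0,0,1],[0,0,0,0,0,0,1],[0,0,0,0,0,0,1]]]'; python3 -m crank '[[[0,0,-1,0,0,0,1],[0,0,0,0,0,0,1],[0,0,0,0,0,0,1]]]'
```

```text
time: 6.83
tool_pos: [570.8, -8.7, 184.8]
tcp_rot: [0.58, 0.405, 0.58, -0.405]
force: [-0.0, -0.0, -2.9]
opening: 24.0
time: 7.08
tool_pos: [570.9, -8.7, 183.9]
tcp_rot: [0.58, 0.405, 0.58, -0.405]
force: [0.1, 0.1, -2.8]
opening: 23.5
time: 7.33
tool_pos: [570.9, -8.6, 182.8]
tcp_rot: [0.58, 0.405, 0.58, -0.405]
force: [0.2, 0.3, -2.7]
opening: 23.9
```

```bash
for i in 1 2 3; do python3 -m crank '[[[0,0,-1,0,0,0,1],[0,0,0,0,0,0,1],[0,0,0,0,0,0,1]]]' | grep -E "tool|force"; done
```

```text
tool_pos: [570.9, -8.6, 181.8]
force: [0.9, 0.9, -4.7]
tool_pos: [571.0, -8.7, 180.8]
force: [0.9, 0.8, -3.4]
tool_pos: [570.9, -8.6, 179.8]
force: [0.5, 0.3, -3.7]
```

The hub is already below the square's top (69 mm) with no resistance, so the guessed angle fits. Continuing gently.

```bash
for i in 1 2 3 4; do python3 -m crank '[[[0,0,-1,0,0,0,1],[0,0,-1,0,0,0,1],[0,0,0,0,0,0,1]]]' | grep -E "tool|force"; done;  python3 -c "
from plant import arm
print(arm.sense()['torque'])"
```

```text
tool_pos: [570.9, -8.6, 177.7]
force: [1.3, 0.5, -3.4]
tool_pos: [571.0, -8.7, 175.7]
force: [1.5, 0.7, -3.2]
tool_pos: [570.9, -8.7, 173.7]
force: [1.3, 0.0, -3.5]
tool_pos: [570.9, -8.7, 171.7]
force: [0.5, 0.6, -3.3]
[ 0.04293997 -0.26791432  0.01761953]
```

```bash
for i in 1 2; do python3 -m crank '[[[0,0,-1,0,0,0,1],[0,0,0,0,0,0,1],[0,0,0,0,0,0,1]]]' | grep -E "tool|force"; done
```

```text
tool_pos: [570.9, -8.7, 170.8]
force: [0.3, 1.2, -4.1]
tool_pos: [570.9, -8.7, 170.5]
force: [0.1, 0.8, 3.3]
```

Home: contact at z 170.5, matching the collar, with only about 6 N. Release, rise, and go over to the grip with the jaws turned across the deck direction.

```bash
python3 -m crank '[[[0,0,0,0,0,0,0.8],[0,0,0,0,0,0,0.6],[0,0,0,0,0,0,0.4],[0,0,0,0,0,0,0.4],[0,0,0,0,0,0,0.4],[0,0,10,0,0,0,0.4],[0,0,20,0,0,0,0.4],[0,0,20,0,0,0,0.4]]]'
python3 -m crank '[[[0,0,20,0,0,0.05,0.4],[5.7,2.4,5,0,0,0.115,0.4],[10,3.6,0,0,0,0.115,0.4],[10,3.6,0,0,0,0.115,0.4],[10,3.6,0,0,0,0.115,0.4],[10,3.6,0,0,0,0.115,0.4],[10,3.6,0,0,0,0.115,0.4],[10,3.6,0,0,0,0.115,0.4]]]'
python3 -m crank '[[[0,0,0,0,0,0.115,0.4],[0,0,0,0,0,0.06,0.4],[0,0,0,0,0,0,0.4]]]'
python3 - <<'E'
from h import *
from scipy.spatial.transform import Rotation as R
t=grab('top','t5');f=t['frame'][:,:,::-1]
sc=grab('scene','s5');g=sc['frame'][:,:,::-1]
s=arm.sense();m=R.from_quat(s['tcp_rot'],scalar_first=True).as_matrix();print(s['tool_pos'],s['force'],np.degrees(np.arctan2(m[1,2],m[0,2])))
k=lambda im,x,y,w,h,q:cv2.resize(im[y:y+h,x:x+w],None,fx=q,fy=q,interpolation=cv2.INTER_CUBIC)
cv2.imwrite('pics/m6.png',k(g,235,140,160,120,5))
E
```

```text
time: 10.25
tool_pos: [570.5, -8.7, 220.4]
tcp_rot: [0.579, 0.404, 0.58, -0.405]
force: [0.8, -0.3, -0.1]
opening: 55.0
time: 10.92
tool_pos: [637.1, 15.5, 245.6]
tcp_rot: [0.696, 0.126, 0.696, -0.126]
force: [-0.1, 0.7, -0.8]
opening: 54.7
time: 11.17
tool_pos: [636.8, 15.4, 245.3]
tcp_rot: [0.704, 0.066, 0.704, -0.066]
force: [-0.4, 0.9, -0.6]
opening: 54.7
[636.59857497  15.32080916 245.31844639] [ 0.91541932  0.18256943 -0.46849442] -10.92834754062707
```

View pics/m6.png

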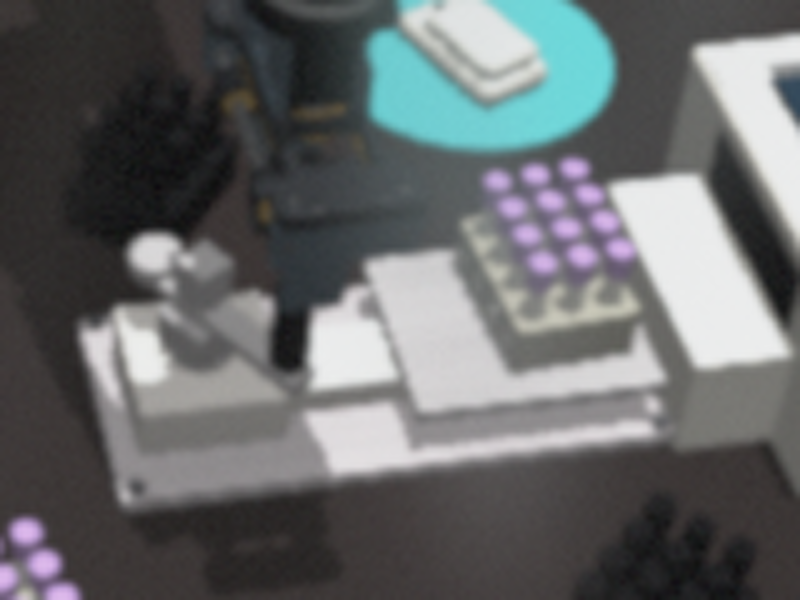

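The crank is seated and the gripper is right over the grip (290,340). Down, and close on the grip.

```bash
python3 -m crank '[[[0,0,-20,0,0,0,0.4],[0,0,-20,0,0,0,0.4],[0,0,-20,0,0,0,0.4],[0,0,-2,0,0,0,0.6],[0,0,0,0,0,0,0.8],[0,0,0,0,0,0,1],[0,0,0,0,0,0,1],[0,0,0,0,0,0,1]]]' 20
python3 - <<'E'
from h import *
s=arm.sense();print(s['tool_pos'],s['force'],s['torque'])
C=np.array([570.9,-8.7])
for a0 in(20,):
  for k in range(25):
    a,b=np.radians([a0-15*k,a0-15*(k+1)]);print(a0-15*k,(70*np.array([np.cos(b)-np.cos(a),np.sin(b)-np.sin(a)])).round(1),end=' ')
E
```

```text
time: 11.93
tool_pos: [637.3, 15.3, 184.4]
tcp_rot: [0.705, 0.067, 0.703, -0.067]
force: [-1.0, 0.1, 0.4]
opening: 24.4
[637.26573412  15.33707721 184.4373208 ] [-1.01895172  0.08786826  0.3997518 ] [-0.031551   -0.08646754 -0.01700568]
20 [  4.  -17.8] 5 [ -0.8 -18.3] -10 [ -5.5 -17.4] -25 [ -9.8 -15.4] -40 [-13.5 -12.3] -55 [-16.2  -8.4] -70 [-17.8  -4. ] -85 [-18.3   0.8] -100 [-17.4   5.5] -115 [-15.4   9.8] -130 [-12.3  13.5] -145 [-8.4 16.2] -160 [-4.  17.8] -175 [ 0.8 18.3] -190 [ 5.5 17.4] -205 [ 9.8 15.4] -220 [13.5 12.3] -235 [16.2  8.4] -250 [17.8  4. ] -265 [18.3 -0.8] -280 [17.4 -5.5] -295 [15.4 -9.8] -310 [ 12.3 -13.5] -325 [  8.4 -16.2] -340 [  4.  -17.8]
```

```bash
python3 -m crank '[[[4,-17.8,0,0,0,0,1],[-0.8,-18.3,0,0,0,0,1],[-5.5,-17.4,0,0,0,0,1],[-9.8,-15.4,0,0,0,0,1],[0,0,0,0,0,0,1]]]'
python3 -c "
from h import *
s=arm.sense();d=s['tool_pos'][:2]-[570.9,-8.7];print(s['tool_pos'],s['force'],np.hypot(*d),np.degrees(np.arctan2(d[1],d[0])))"
```

```text
time: 12.35
tool_pos: [623.7, -55.4, 184.2]
tcp_rot: [0.704, 0.067, 0.704, -0.068]
force: [0.1, -0.3, 1.7]
opening: 23.6
[623.72741218 -55.36395849 184.2321264 ] [ 0.13704907 -0.28630528  1.67726014] 70.48588865860346 -41.455077825487564
```

```bash
python3 -m crank '[[[-13.5,-12.3,0,0,0,0,1],[-16.2,-8.4,0,0,0,0,1],[-17.8,-4,0,0,0,0,1],[-18.3,0.8,0,0,0,0,1],[-17.4,5.5,0,0,0,0,1],[-15.4,9.8,0,0,0,0,1],[-12.3,13.5,0,0,0,0,1],[0,0,0,0,0,0,1]]]'
python3 - <<'E'
from h import *
s=arm.sense();d=s['tool_pos'][:2]-[570.9,-8.7];print(s['tool_pos'],s['force'],np.hypot(*d),np.degrees(np.arctan2(d[1],d[0])))
grab('scene','w1');grab('scene','w1b')
E
```

```text
time: 13.02
tool_pos: [513.2, -46.9, 184.1]
tcp_rot: [0.705, 0.067, 0.703, -0.066]
force: [-0.0, 0.9, 2.3]
opening: 23.4
[513.16393981 -46.86268997 184.08353414] [-0.00890126  0.90399216  2.32882381] 69.2086956385384 -146.5358806234842
```

Run:
```python
from h import *
I=lambda *n:np.mean([cv2.imread(f'pics/{x}.png').astype(float) for x in n],0)
c=lambda im:cv2.resize(im[165:245,300:400],None,fx=7.5,fy=7.5,interpolation=cv2.INTER_CUBIC)
k=c(I('w1','w1b'))
cv2.imwrite('pics/m7.png',np.clip(k,0,255))
```

```text
[ WARN:0@0.472] global loadsave.cpp:1063 imwrite_ Unsupported depth image for selected encoder is fallbacked to CV_8U.
```

View pics/m7.png

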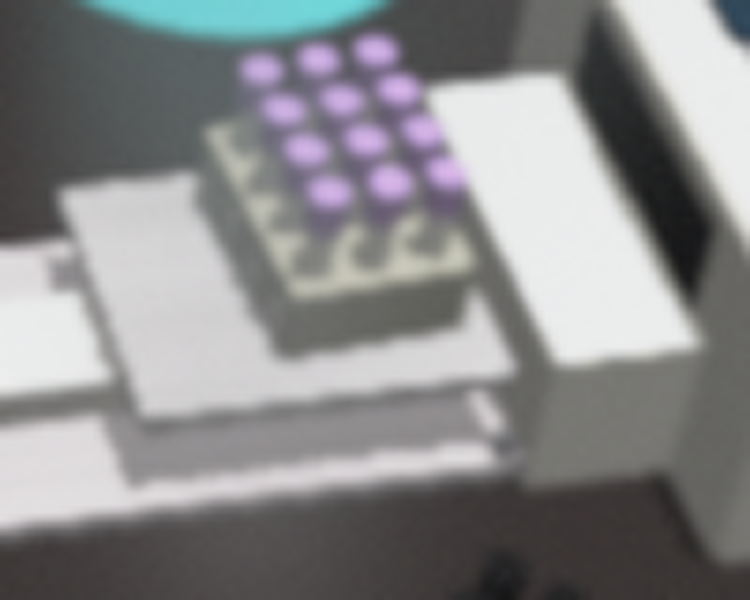

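The crop shows the deck's near corner at about (515,372), the ledge's top-front corner at (555,362) and its bottom corner at (525,487). Next I work out the heights.

```bash
cat > hh.py <<'E'
from h import *
from scipy.optimize import least_squares
sc=load('w1');tp=load('top0')
def px(x,y): return np.array([300+(x+.5)/7.5-.5,165+(y+.5)/7.5-.5])
def shift(a,b):  # rack caps shift a->b (px)
    A,B=[cv2.imread(f'pics/{n}.png').astype(float) for n in(a,b)]
    f=lambda I:np.clip((I[:,:,0]+I[:,:,2])/2-I[:,:,1],0,60)
    T=f(A)[170:193,328:364].astype(np.float32)
    S=f(B)[155:205,323:369].astype(np.float32)
    k=8;T=cv2.resize(T,None,fx=k,fy=k,interpolation=cv2.INTER_CUBIC);S=cv2.resize(S,None,fx=k,fy=k,interpolation=cv2.INTER_CUBIC)
    r=cv2.matchTemplate(S,T,cv2.TM_CCOEFF_NORMED);_,m,_,l=cv2.minMaxLoc(r);return l[0]/k-5,l[1]/k-15,m
def dz(a,b): # height change
    u,v,m=shift(a,b);p=np.array([604.,165,115]);q=np.subtract(proj(sc,p+[0,0,10]),proj(sc,p))/10
    return v/q[1],u,v,m
E
python3 - <<'E'
from hh import *
print(dz('s0','s5') if 0 else '', dz('scene0','s5'),dz('s5','w1'),dz('s5','w1b'))
a=ray(sc,*px(525,487),0);print('ledge base corner',a)
for h in(60,65,70,75,80,85,90):
    q=np.array(proj(sc,[a[0],a[1],h]));print(h,q-px(555,362))
# deck near ledge corner at z in jack frame
C=np.array([569.5,-8.7]);
for yaw in(-10.5,-11.5):
  r=np.radians(yaw);J=lambda x,y:C+np.array([np.cos(r)*x-np.sin(r)*y,np.sin(r)*x+np.cos(r)*y])
  for z in(45,50,55): print(yaw,z,'deck corners pred-obs',np.array(proj(sc,[*J(65,265),z]))-px(515,372),np.array(proj(sc,[*J(65,115),z]))-px(140,415),np.array(proj(sc,[*J(-65,115),z]))-px(62,192))
E
```

```text
(np.float64(-0.0), 0.0, 0.0, 0.9989362955093384) (np.float64(7.34200325256498), 0.375, -1.875, 0.9943755865097046) (np.float64(7.34200325256498), 0.375, -1.875, 0.9945523738861084)
ledge base corner [700.58220754 243.1073184    0.        ]
60 [-0.35438342  2.65095189]
65 [-0.04071164  1.44502851]
70 [0.27453193 0.23306233]
75 [ 0.59135914 -0.98499218]
80 [ 0.90978194 -2.20918102]
85 [ 1.22981241 -3.43955064]
90 [ 1.55146278 -4.67614798]
-10.5 45 deck corners pred-obs [-0.2207473   0.77593766] [0.33212036 1.53727624] [-0.89953819  0.82167312]
-10.5 50 deck corners pred-obs [ 0.07522744 -0.41246024] [0.50907268 0.34721165] [-0.76068938 -0.36689289]
-10.5 55 deck corners pred-obs [ 0.37266203 -1.60671976] [ 0.68691096 -0.84881135] [-0.62118805 -1.56104453]
-11.5 45 deck corners pred-obs [-0.05606375  1.94831762] [0.13679312 2.08672378] [-0.37756392  1.22266845]
-11.5 50 deck corners pred-obs [0.24102842 0.75995475] [0.31345513 0.89670113] [-0.23737304  0.03403817]
-11.5 55 deck corners pred-obs [ 0.53958949 -0.43428369] [ 0.49100265 -0.2992864 ] [-0.09652277 -1.16018276]
```

```bash
python3 -m crank '[[[-8.4,16.2,0,0,0,0,1],[-4,17.8,0,0,0,0,1],[0.8,18.3,0,0,0,0,1],[5.5,17.4,0,0,0,0,1],[9.8,15.4,0,0,0,0,1],[13.5,12.3,0,0,0,0,1],[16.2,8.4,0,0,0,0,1],[17.8,4,0,0,0,0,1]]]'
python3 -m crank '[[[18.3,-0.8,0,0,0,0,1],[17.4,-5.5,0,0,0,0,1],[15.4,-9.8,0,0,0,0,1],[12.3,-13.5,0,0,0,0,1],[8.4,-16.2,0,0,0,0,1],[4,-17.8,0,0,0,0,1],[0,0,0,0,0,0,1]]]'
python3 - <<'E'
from hh import *
s=arm.sense();d=s['tool_pos'][:2]-[570.9,-8.7];print(s['tool_pos'],s['force'],np.hypot(*d),np.degrees(np.arctan2(d[1],d[0])))
grab('scene','w2');print(dz('s5','w2'))
E
```

```text
time: 13.78
tool_pos: [565.4, 62.2, 183.8]
tcp_rot: [0.704, 0.066, 0.704, -0.066]
force: [-3.0, -1.2, 5.0]
opening: 23.5
time: 14.37
tool_pos: [642.4, -5.3, 183.7]
tcp_rot: [0.704, 0.067, 0.703, -0.068]
force: [-0.3, -0.3, 6.8]
opening: 23.4
[642.36131571  -5.33401198 183.68825806] [-0.33651121 -0.29693351  6.7754882 ] 71.54054457435923 2.6967663513020095
(np.float64(18.599741573164614), 1.0, -4.75, 0.9757124185562134)
```

Run:
```python
from hh import *
k=[grab('scene',f'w2{i}')['frame'].astype(np.float32) for i in range(4)]
im=np.mean(k,0)[:,:,::-1];cv2.imwrite('pics/w2m.png',im)
cv2.imwrite('pics/m8.png',np.clip(cv2.resize(im[185:240,320:400],None,fx=10,fy=10,interpolation=cv2.INTER_CUBIC),0,255).astype('uint8'))
print(arm.sense()['force'])
```

```text
[-0.42377557 -0.15081394  5.50570866][ WARN:0@4.265] global loadsave.cpp:1063 imwrite_ Unsupported depth image for selected encoder is fallbacked to CV_8U.
```

View pics/m8.png

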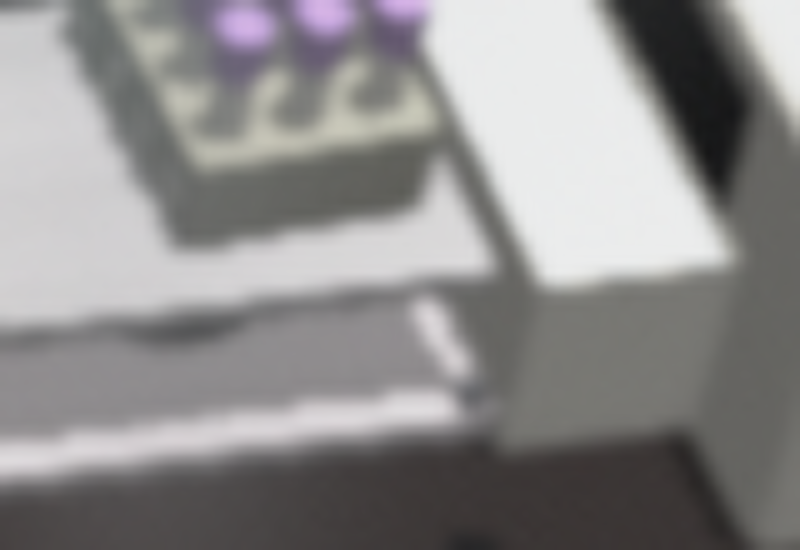

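The crop shows the deck corner at (499,270), the ledge corner at (540,288) and its base at (500,450), so the deck is still below the ledge. I fit a small model over all the corner picks.

```bash
cat > fit.py <<'E'
from hh import *
p8=lambda x,y:np.array([320+(x+.5)/10-.5,185+(y+.5)/10-.5])
obs=[('d1',65,265,px(515,372)),('d1',65,115,px(140,415)),('d1',-65,115,px(62,192)),('L','a',272,px(555,362)),('L','b',272,px(430,88)),('B','a',272,px(525,487)),
('d2',65,265,p8(499,270)),('L','a',272,p8(540,288)),('B','a',272,p8(500,450))]
def run(useB,w=.3):
    def f(q):
        cx,cy,yaw,a,b,h,S,du,dv=q;r=np.radians(yaw);o=[]
        z={'L':h,'B':0,'d1':45+(166.5-S)/18,'d2':45+(377.2-S)/18}
        for k,x,y,m in obs:
            if k=='B' and not useB: continue
            x={'a':a,'b':b}.get(x,x)
            P=[cx+np.cos(r)*x-np.sin(r)*y,cy+np.sin(r)*x+np.cos(r)*y,z[k]]
            o+=list((np.array(proj(sc,P))+[du,dv]-m)/w)
        return o+[(cx-569.5)/3,(cy+8.7)/2,(yaw+11)/1.5,(S-38)/5,du,dv]
    s=least_squares(f,[570,-8.7,-11,70,-70,70,38,0,0]);cov=np.linalg.inv(s.jac.T@s.jac)
    return s.x.round(2),np.sqrt(np.diag(cov)).round(2),(s.fun[:-6]*w).round(2)
E
python3 - <<'E'
from fit import *
for u in(0,1):
    for r in run(u): print(r)
E
```

```text
[ 5.6793e+02 -8.7500e+00 -1.1840e+01  7.9740e+01 -7.9600e+01  7.2120e+01
  3.8040e+01  1.1000e-01  1.0000e-02]
[2.25 1.71 0.26 1.47 1.97 1.49 4.99 0.6  0.57]
[ 0.24  0.31  0.17  0.22 -0.12 -0.65  0.13  0.19 -0.3   0.14 -0.28  0.11
  0.15 -0.32]
[ 5.6834e+02 -8.8300e+00 -1.1750e+01  7.8910e+01 -8.0320e+01  7.0940e+01
  3.9270e+01  2.2000e-01 -8.0000e-02]
[2.23 1.71 0.25 0.95 1.78 1.03 4.92 0.6  0.56]
[ 0.37  0.22  0.33  0.19 -0.04 -0.67  0.11  0.16 -0.37  0.18 -0.21  0.16
 -0.14  0.02  0.12 -0.35 -0.2   0.11]
```

The ledge comes out near 71.5 mm (±1), symmetric about ±80. The deck is now near 63.8 mm. Winding another 120 deg.

```bash
python3 -m crank '[[[-0.8,-18.3,0.5,0,0,0,1],[-5.5,-17.4,0.5,0,0,0,1],[-9.8,-15.4,0,0,0,0,1],[-13.5,-12.3,0,0,0,0,1],[-16.2,-8.4,0,0,0,0,1],[-17.8,-4,0,0,0,0,1],[-18.3,0.8,0,0,0,0,1],[-17.4,5.5,0,0,0,0,1]]]'
python3 -m crank '[[[0,0,0,0,0,0,1],[0,0,0,0,0,0,1]]]'
python3 - <<'E'
from hh import *
s=arm.sense();d=s['tool_pos'][:2]-[570.9,-8.7];print(s['tool_pos'],s['force'],np.hypot(*d),np.degrees(np.arctan2(d[1],d[0])))
k=[grab('scene',f'w3{i}')['frame'].astype(np.float32) for i in range(4)]
print(dz('s5','w30'))
im=np.mean(k,0)[:,:,::-1];cv2.imwrite('pics/w3m.png',np.clip(im,0,255).astype('uint8'))
cv2.imwrite('pics/m9.png',np.clip(cv2.resize(im[165:240,300:400],None,fx=8,fy=8,interpolation=cv2.INTER_CUBIC),0,255).astype('uint8'))
E
```

```text
time: 15.28
tool_pos: [543.0, -72.7, 184.2]
tcp_rot: [0.706, 0.068, 0.702, -0.067]
force: [4.6, 4.4, -3.0]
opening: 23.8
time: 15.45
tool_pos: [541.9, -71.9, 184.1]
tcp_rot: [0.704, 0.067, 0.704, -0.067]
force: [-0.3, 1.5, -0.1]
opening: 23.7
[541.8823516  -71.91348904 184.11685113] [-0.27231715  1.4565195  -0.09156582] 69.55551103925714 -114.65711202383358
(np.float64(24.96281105872093), 1.375, -6.375, 0.9625867605209351)
```

View pics/m9.png

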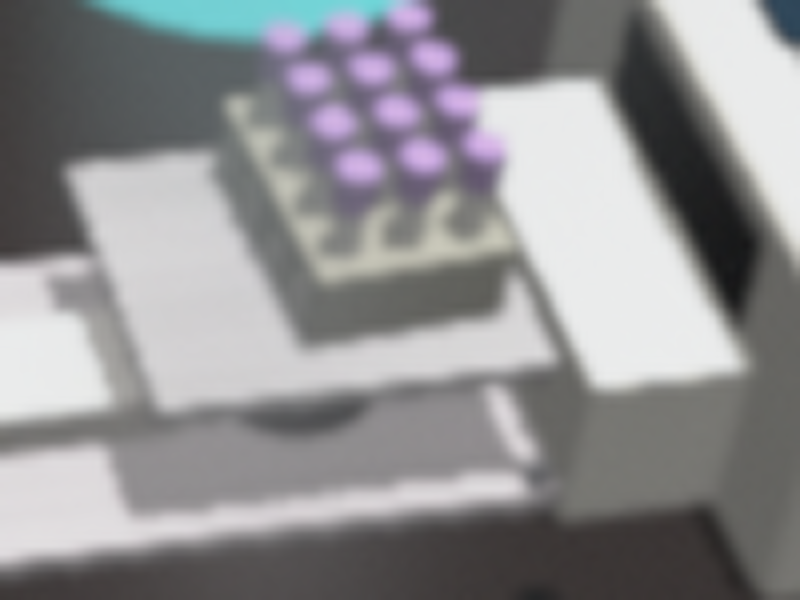

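The crop shows the deck corner at (558,362), the ledge corner at (597,390) and its base at (562,522). The deck is close to level. Updating the fit.

Run:
```python
import fit
from fit import *
p9=lambda x,y:np.array([300+(x+.5)/8-.5,165+(y+.5)/8-.5])
obs=fit.obs+[('d3',65,265,p9(558,362)),('d3',65,115,p9(160,412)),('d3',-65,115,p9(65,168)),('L','a',272,p9(597,390)),('B','a',272,p9(562,522))]
def run(useB,sym,w=.3):
    def f(q):
        cx,cy,yaw,a,b,h,S,du,dv=q;r=np.radians(yaw);o=[]
        z={'L':h,'B':0,'d1':45+(166.5-S)/18,'d2':45+(377.2-S)/18,'d3':45+(494.5-S)/18}
        for k,x,y,m in obs:
            if k=='B' and not useB: continue
            x={'a':a,'b':b}.get(x,x)
            P=[cx+np.cos(r)*x-np.sin(r)*y,cy+np.sin(r)*x+np.cos(r)*y,z[k]]
            o+=list((np.array(proj(sc,P))+[du,dv]-m)/w)
        return o+[(cx-569.5)/3,(cy+8.7)/2,(yaw+11)/1.5,(S-38)/5,du,dv]+([(a-80)/.1,(b+80)/.1] if sym else [0,0])
    s=least_squares(f,[570,-8.7,-11,70,-70,70,38,0,0]);cov=np.linalg.inv(s.jac.T@s.jac)
    return s.x.round(2),np.sqrt(np.diag(cov)).round(2),(s.fun[:-8]*w).round(2)
for u in(0,1):
  for y in (0,1):
    print(u,y);[print(r) for r in run(u,y)]
# line-only check: row-wise horizontal gap deck edge -> ledge edge in averaged picture
im=cv2.cvtColor(cv2.imread('pics/w3m.png'),cv2.COLOR_BGR2GRAY).astype(int)
for v in range(201,211): print(v,im[v,358:378].tolist())
```

```text
0 0
[ 5.6829e+02 -8.8300e+00 -1.1450e+01  8.1200e+01 -7.8280e+01  7.2860e+01
  3.8230e+01  1.0000e-01  2.9000e-01]
[2.17 1.7  0.21 1.18 1.73 1.22 4.99 0.6  0.54]
[ 0.21  0.22  0.27  0.38 -0.31 -0.44  0.35  0.26 -0.47  0.22 -0.31  0.02
  0.36 -0.25  0.22  0.18 -0.41 -0.18  0.35 -0.23 -0.28 -0.22]
0 1
[ 5.6859e+02 -8.8100e+00 -1.1510e+01  8.0010e+01 -8.0000e+01  7.1880e+01
  3.8080e+01  1.1000e-01  2.1000e-01]
[2.07 1.69 0.21 0.1  0.1  0.85 4.99 0.59 0.52]
[ 0.28  0.26  0.32  0.39 -0.23 -0.45  0.22  0.26 -0.58  0.12 -0.23  0.07
  0.23 -0.26  0.3   0.23 -0.36 -0.17  0.44 -0.23 -0.41 -0.22]
1 0
[ 5.6901e+02 -9.0400e+00 -1.1340e+01  7.9980e+01 -7.9200e+01  7.1290e+01
  4.0350e+01  2.0000e-01  1.2000e-01]
[2.14 1.69 0.21 0.77 1.61 0.85 4.88 0.59 0.53]
[ 0.35  0.12  0.43  0.36 -0.24 -0.47  0.26  0.21 -0.59  0.28 -0.09  0.29
 -0.17 -0.07  0.27 -0.3  -0.08  0.24  0.36  0.08 -0.24 -0.2   0.42 -0.26
 -0.37 -0.27 -0.34 -0.02]
1 1
[ 5.6876e+02 -8.9900e+00 -1.1350e+01  8.0000e+01 -8.0000e+01  7.1160e+01
  4.0410e+01  2.3000e-01  1.6000e-01]
[2.06 1.69 0.19 0.1  0.1  0.75 4.78 0.59 0.52]
[ 0.35  0.
[... 501 characters left out ...]
 212, 210, 188, 147, 128, 166, 216, 232, 235, 235, 235, 235, 235, 236]
205 [180, 181, 186, 193, 203, 212, 214, 213, 201, 169, 130, 140, 194, 227, 234, 235, 235, 235, 235, 235]
206 [208, 210, 211, 212, 214, 215, 215, 215, 211, 188, 147, 127, 166, 216, 232, 235, 235, 235, 235, 235]
207 [214, 214, 214, 215, 215, 215, 215, 215, 214, 203, 169, 131, 141, 195, 228, 234, 235, 235, 235, 235]
208 [214, 214, 214, 215, 215, 215, 216, 215, 215, 213, 189, 147, 128, 169, 217, 231, 235, 235, 235, 235]
209 [214, 215, 215, 215, 215, 215, 214, 212, 210, 209, 195, 160, 124, 140, 190, 225, 234, 235, 235, 236]
210 [208, 209, 209, 208, 207, 203, 194, 182, 174, 170, 161, 139, 113, 119, 167, 215, 231, 235, 235, 235]
```

Run:
```python
from hh import *
C=np.array([568.8,-8.9]);r=np.radians(-11.4)
J=lambda x,y,z:[*(C+np.array([np.cos(r)*x-np.sin(r)*y,np.sin(r)*x+np.cos(r)*y])),z]
def gap(D,d,x): # row-wise horizontal gap
    u,v=proj(sc,J(x,265,d));p,q=[np.array(proj(sc,J(s,272,d+D))) for s in(-60,70)]
    return p[0]+(q-p)[0]*(v-p[1])/(q-p)[1]-u,v,u
def cross(row,lo,hi,th,sgn):
    for i in range(lo,hi):
        a,b=row[i],row[i+1]
        if (a-th)*(b-th)<=0 and (b-a)*sgn>0: return i+(th-a)/(b-a)
for n,d in(('w1',52.1),('w2m',63.8),('w3m',70.2)):
    im=cv2.cvtColor(cv2.imread(f'pics/{n}.png'),cv2.COLOR_BGR2GRAY).astype(float)
    u0,v0=proj(sc,J(62,265,d));o=[]
    for v in range(int(v0)-3,int(v0)+1):
        row=im[v];u=proj(sc,J(62,265,d))[0]+(v-v0)*.46
        s=slice(int(u)-4,int(u)+9);i=int(u)-4+np.argmin(row[s]);dk=100
        e1=cross(row,i-4,i,(213+dk)/2,-1);e2=cross(row,i,i+5,(235+dk)/2,1);o.append((v,row[i],e1,e2,(e2 or 0)-(e1 or 0)))
        # area measure
        o[-1]+=(sum((np.where(np.arange(i-5,i+8)<i,213,235)-row[i-5:i+8]).clip(0))/(224-dk),)
    print(n,np.round(np.array(o,float),2).tolist())
    print([(D,round(gap(D,d,60)[0],2)) for D in(-2,0,2,4,8,10,18,22)])
```

```text
w1 [[210.0, 102.0, 366.68, 371.99, 5.31, 5.4], [211.0, 102.0, 367.21, 372.5, 5.29, 5.32], [212.0, 102.0, 367.64, 373.01, 5.37, 5.6], [213.0, 103.0, 368.06, 373.93, 5.87, 6.94]]
[(-2, np.float64(2.07)), (0, np.float64(2.42)), (2, np.float64(2.77)), (4, np.float64(3.11)), (8, np.float64(3.81)), (10, np.float64(4.17)), (18, np.float64(5.59)), (22, np.float64(6.31))]
w2m [[207.0, 111.0, 367.36, 370.5, 3.14, 3.2], [208.0, 114.0, 367.81, 370.95, 3.14, 3.28], [209.0, 111.0, 368.35, 371.54, 3.19, 3.27], [210.0, 112.0, 368.71, 371.99, 3.28, 3.39]]
[(-2, np.float64(2.08)), (0, np.float64(2.43)), (2, np.float64(2.79)), (4, np.float64(3.14)), (8, np.float64(3.85)), (10, np.float64(4.21)), (18, np.float64(5.66)), (22, np.float64(6.39))]
w3m [[206.0, 127.0, 367.77, 370.03, 2.26, 2.35], [207.0, 131.0, 368.33, 370.49, 2.16, 2.42], [208.0, 128.0, 368.77, 370.96, 2.19, 2.3], [209.0, 124.0, 369.1, 371.55, 2.45, 2.75]]
[(-2, np.float64(2.09)), (0, np.float64(2.44)), (2, np.float64(2.8)), (4, np.float64(3.15)), (8, np.float64(3.87)), (10, np.float64(4.24)), (18, np.float64(5.7)), (22, np.float64(6.44))]
```

The gap method (h≈69) and the hand-picked corners (h≈71.5) disagree by about 2 mm. I'll refit using subpixel edges only.

```bash
cat > ed.py <<'E'
from hh import *
def edge(im,p,n,half=4):
    """subpixel edge near p along unit direction n (max |gradient| centroid); returns point"""
    t=np.arange(-half,half+.01,.1);q=p[:,None]+n[:,None]*t
    pr=cv2.remap(im,q[0].astype(np.float32)[None],q[1].astype(np.float32)[None],cv2.INTER_CUBIC)[0]
    g=np.gradient(cv2.GaussianBlur(pr[None],(0,0),3)[0])
    return t,g
def pts(im,A,B,sgn,half=2.5,n=12):
    """points on the edge A-B (pixel line); sgn = sign of gradient along downward/right normal"""
    A,B=np.array(A),np.array(B);d=(B-A)/np.linalg.norm(B-A);nn=np.array([-d[1],d[0]])
    if abs(nn[1])>abs(nn[0]): nn*=np.sign(nn[1])
    else: nn*=np.sign(nn[0])
    o=[]
    for s in np.linspace(0,1,n):
        p=A+(B-A)*s;t,g=edge(im,p,nn,half);g=np.clip(g*sgn,0,None);i=np.argmax(g)
        w=g*(np.abs(t-t[i])<.8);o.append(p+nn*(w@t)/w.sum())
    return np.array(o)
E
python3 - <<'E'
from ed import *
p9=lambda x,y:np.array([300+(x+.5)/8-.5,165+(y+.5)/8-.5])
im=np.mean([load(f'w3{i}')['frame'].astype(np.float32).mean(2) for i in range(4)],0).astype(np.float32)
E={ # name: (A,B,sgn, fixed coordinate spec)
'deckfront':(p9(175,411),p9(540,365),-1),'deckleft':(p9(75,190),p9(145,390),1),'deckside':(p9(520,295),p9(550,350),-1),
'ledgeside':(p9(515,225),p9(590,375),1),'ledgefront':(p9(610,389),p9(725,373),-1),'ledgebot':(p9(580,519),p9(690,505),-1)}
O={k:pts(im,*v) for k,v in E.items()}
for k,v in O.items():
    c=cv2.fitLine(v.astype(np.float32),cv2.DIST_HUBER,0,.01,.01).ravel();n=np.array([-c[1],c[0]]);print(k,v[0].round(1),v[-1].round(1),'rms',np.std((v-c[2:])@n).round(2))
def run(use,d):
    def f(q):
        cx,cy,yaw,a,h,du,dv,cy2=q;r=np.radians(yaw);o=[]
        L={'deckfront':((65,120,d),(65,260,d)),'deckleft':((-60,115,d),(60,115,d)),'deckside':((30,265,d),(65,265,d)),'ledgeside':((-10,272,h),(75,272,h)),'ledgefront':((a,275,h),(a,330,h)),'ledgebot':((a,275,0),(a,330,0))}
        for k in use:
            A,B=[np.array(proj(sc,[cx+np.cos(r)*x-np.sin(r)*y,cy+np.sin(r)*x+np.cos(r)*y,z]))+[du,dv] for x,y,z in L[k]]
            n=np.array([-(B-A)[1],(B-A)[0]]);n/=np.linalg.norm(n);o+=list((O[k]-A)@n/.15/2)
        return o+[(cx-569.5)/3,(cy+8.7)/2,(yaw+11)/1.5,du,dv,(a-80)/10,0*cy2]
    s=least_squares(f,[570,-8.7,-11.4,80,70,0,0,0],loss='soft_l1');return s.x.round(2),[float(np.mean(s.fun[i*12:i*12+12])*.3) for i in range(len(use))]
al=list(E)
for u in(al,[k for k in al if k!='ledgebot'],[k for k in al if k!='deckside'],[k for k in al if k!='ledgefront' and k!='ledgebot']):
    x,m=run(u,70.2);print(x,np.round(m,2))
E
```

```text
deckfront [321.4 215.9] [367.1 210.1] rms 0.18
deckleft [308.7 188.4] [318.5 213. ] rms 0.21
deckside [365.3 201. ] [368.6 208.1] rms 0.12
ledgeside [363.9 192.7] [372.9 211.7] rms 0.1
ledgefront [375.8 213.2] [390.2 211.2] rms 0.13
ledgebot [372.1 229.8] [385.8 227.9] rms 0.16
[ 5.696e+02 -8.610e+00 -1.086e+01  8.078e+01  7.045e+01 -3.000e-02
  5.400e-01  0.000e+00] [ 0.   -0.03  0.07 -0.03  0.01 -0.02]
[ 5.6947e+02 -8.5900e+00 -1.0850e+01  8.1030e+01  7.0650e+01 -3.0000e-02
  5.8000e-01  0.0000e+00] [ 0.   -0.04  0.05 -0.01 -0.  ]
[ 5.7015e+02 -8.6700e+00 -1.0740e+01  8.0920e+01  7.0250e+01 -2.0000e-02
  4.9000e-01  0.0000e+00] [ 0.01  0.01  0.   -0.01  0.  ]
[ 5.6946e+02 -8.5800e+00 -1.0870e+01  8.0000e+01  7.0660e+01 -3.0000e-02
  5.6000e-01  0.0000e+00] [ 0.   -0.04  0.05 -0.01]
```

The subpixel fit is consistent (residuals ≤0.07 px). Ledge is 70.3–70.7 mm and the deck 70.2 mm, so it is level within about 0.5 mm. Release and withdraw.

```bash
python3 -m crank '[[[0,0,0,0,0,0,0.9],[0,0,0,0,0,0,0.7],[0,0,0,0,0,0,0.5],[0,0,0,0,0,0,0.4],[0,0,0,0,0,0,0.4],[0,0,0,0,0,0,0.4],[0,0,15,0,0,0,0.4],[0,0,25,0,0,0,0.4]]]'
python3 -m crank '[[[0,0,30,0,0,0,0.4],[0,0,30,0,0,0,0.4],[-15,-20,10,0,0,0,0.4],[-20,-20,0,0,0,0,0.4],[-20,-20,0,0,0,0,0.4],[-20,-20,0,0,0,0,0.4],[-20,-20,0,0,0,0,0.4],[0,0,0,0,0,0,0.4]]]'
python3 - <<'E'
from hh import *
k=[grab('scene',f'f{i}')['frame'].astype(np.float32) for i in range(4)]
grab('top','ft')
print('lift',dz('s5','f0'),'vs w3',dz('w30','f0')[2:],arm.sense()['force'])
im=np.mean(k,0)[:,:,::-1].astype('uint8')
cv2.imwrite('pics/m10.png',cv2.resize(im[130:250,230:390],None,fx=5,fy=5,interpolation=cv2.INTER_CUBIC))
E
```

```text
time: 16.32
tool_pos: [539.6, -71.8, 221.7]
tcp_rot: [0.702, 0.067, 0.706, -0.067]
force: [0.4, -0.9, 0.3]
opening: 54.8
time: 16.98
tool_pos: [443.1, -174.1, 293.9]
tcp_rot: [0.703, 0.067, 0.705, -0.068]
force: [-0.2, -0.2, -0.8]
opening: 54.6
lift (np.float64(24.96281105872093), 1.375, -6.375, 0.9621060490608215) vs w3 (0.0, 0.9989067316055298) [0.31850497 0.0196294  0.47847097]
```

View pics/m10.png

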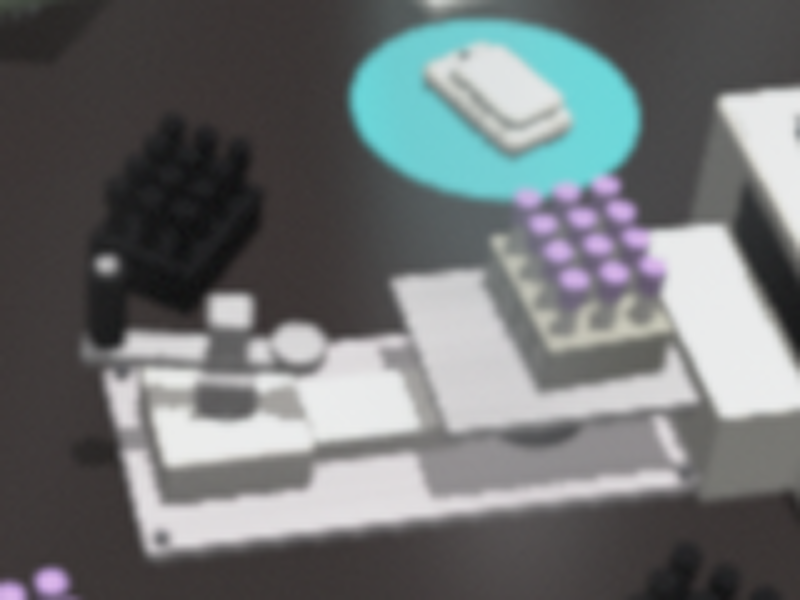

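The deck and ledge look level, the rack is upright, the crank is seated, and the gripper is clear. One numeric check of the crank's seat, then hand in.

Run:
```python
from h import *
d=load('f0');o=np.array([230+230.5/5-.5,130+310.5/5-.5])
for z in(0,3,14): print(z,np.array(proj(d,[570.9,-8.7,55+z+68]))-o)
print(ticket.sign_off())
```

```text
0 [ 0.47688382 -0.06347554]
3 [ 0.52015421 -0.83586432]
14 [ 0.67994783 -3.68822549]
the job is handed in; nothing more can be done
None
```

The crank is fitted fully home on the shaft, the deck is wound up to the ledge, and the job is handed in; the hand-in gives no verdict.

- **Fitting:** I picked the crank up by its boss and set it on the shaft at a yaw of about 20°, read from the picture. It slid down the square with no resistance, so no angle search was needed. It stopped on the collar at the expected height, with about 6 N of contact.
- **Winding:** I turned it clockwise by the grip through about 475°, of which about 39° was slack. Then I let go and backed the gripper well clear.
- **Crank seat check:** In the last picture the boss top is within 0.1 px vertically of the fully home position. A crank 3 mm up would be 0.8 px off.
- **Deck level check:** The final edge fit put the deck at 70.2 mm and the ledge at 70.3–70.7 mm. The deck did not move when I let go. The rack stands upright and the mouse looks undisturbed; I made no final check of the spare rack or tray.
- **Estimates that disagreed:**
  - My hand-picked corner points put the ledge at 71.2–72.9 mm.
  - A simpler measurement of the gap between deck and ledge put it at 68–69 mm.
  - I trusted the edge fit, which lies between them. All but the highest corner figure, 2.7 mm above the deck, stay inside the 2.5 mm limit.

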